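Set the grinder's coarseness knob to the mark and slide its lock home

TASK

On the spice grinder's deck, turn the coarseness knob until its long nose points along the raised mark, let go of it, and only then push the sliding lock over the nose, all the way to its stop, holding it pressed there for about a second with a firm but not violent push of about 15 N (never over 40 N on lock or knob). Leave the knob on the mark with the lock fully home, do not press the grind button, and leave the other things on the ledge where they are.

Things in the scene. Friction and masses are not known exactly. Their poses are not given: they have to be found in the camera images.
- grinder: fixed spice grinder, a black box 130 x 300 mm (own x by y, y from -140 to +160), flat deck 50 mm above the ledge. Origin: on the ledge under the knob's axis; z up. All 'own' axes below are its axes. Own +y points to the glass cup with steel lid (82 mm across, centre y = +118, top 46 mm above the deck), own -y to the mark and the lock.
- mark (a point): centre of the raised mark, a rib 3.5 mm wide and 26 long on the deck along own y (x = 0, y from -51 to -77 mm), leading from the knob to the lock, partly under the lock's mouth. The round dots on the deck are only the scale.
- knob (a joint): angle (rad) of the aluminium knob about the vertical through the grinder's origin: 0 when its nose points along the mark (own -y), growing anticlockwise seen from above (nose swinging to own +x, then +y); travel -0.4 to 2.75. Starts 0.8 to 2.4, stays where it is left; friction 0.12 N m (3.5 N at 34 mm out). The nose can be pushed from either side by shut fingertips.
- hub_top (a point): top centre of the knob's round hub, on its axis, 32 mm above the deck; hub 24 mm across. Below it a flat skirt 44 mm across, up to 7 mm above the deck: keep fingertips above it.
- nose_tip (a point): middle of the top edge at the outer end of the knob's nose, 46 mm from the axis, 24 mm above the deck. The nose is a single bar 9 mm thick, 8 to 24 mm above the deck, reaching out from the hub.
- lock (a joint): travel (m) of the steel lock along own +y towards the knob: 0 fully back, 0.048 fully home at a hard stop. Starts between 0 and 0.008, needs about 3 N to slide, stays where it is left. Guide rails 5 mm high run along the deck at own x = 20 to 25 mm either side, y from -135 to -65.
- lock_mouth (a point): centre of the lock's mouth, at own y = -72 mm + travel, 18 mm above the deck. The lock is a hood 21 mm wide (25 at the mouth), roof 33 mm above the deck, open to the knob, 13 mm wide inside, mouth flared to about 20. It takes in the nose only if that is within about 0.12 rad of the mark; else it stops against the nose or misses it.
- lock_back (a point): centre of the rear face (own -y side) of the lock's upright back plate, 40 mm above the deck, at own y = -115 mm + travel. The plate is 32 mm wide, 5 thick, 2.5 to 42.5 mm above the deck; push here towards the knob.
- grind_button (a joint): push-button on the deck at own x = -45, y = +60 mm, 22 mm across, about 18 mm high; 0 = up, 0.005 m = pressed. Not to be pressed.
- jar: bystander: squat lidded glass jar, 80 mm across, 95 tall. Origin at the centre of its underside.
- mill: bystander: black pepper mill, 58 mm across, 150 tall. Origin at the centre of its underside.
- scraper: bystander: flat steel comal scraper lying down: blade 100 x 75 x 4 mm, round handle 20 mm thick, 200 long over all. Its blade spans own x -15 to +85 mm, its handle -15 to -110 mm; origin on its underside.
- molcajete: bystander: grey stone mortar bowl on three feet, 180 mm across, 100 tall. Origin at the centre of its underside.
- tejolote: bystander: grey stone pestle standing upright, 56 mm across, 85 tall. Origin at the centre of its underside.
- roaster_plate: bystander: red ceramic plate, 170 mm across, 22 tall. Origin at the centre of its underside.
- salt_bowl: bystander: small white bowl, 80 mm across, 42 tall. Origin at the centre of its underside.

How it is judged:
By the outcome, as a careful person would: the job done as asked, in the order asked, and still so for the second after the job is handed in, with the robot touching nothing.
It also fails if it takes over 58 s, if anything falls off the work surface, if the arm or the gripper's body presses on something with over 40 N, if the wrist force passes 120 N, or if a joint passes its speed limit or range.

ROBOT

A 6-joint arm with a two-finger parallel gripper is mounted at the origin on the work surface. World frame = base frame: x ahead of the robot, y to its left, z up, the work surface at z = 0. Lengths are in m, angles in degrees, forces in N, time in s.
With the tool pointing down it reaches from about 0.25 to 0.725 m from the base axis. Payload 9.7 kg.
Tool frame: the origin (TCP) lies midway between the tips of the shut fingers; the grasp point (between the pads) lies 19 mm behind it (bot.hold_point_z is the distance from the TCP to the grasp point, in m); z points along the fingers, y is the line along which they close (so a half turn about z gives the same grasp; the last joint's range is limited). The gripper opens to 85 mm and grips with 20 to 120 N. Pads are 22 mm wide; open, the fingers measure 114 mm over their backs; the gripper's body (76 mm by 85 mm) begins 54 mm behind the grasp point. The pads swing forward as they close: fully open they stand 13 mm farther back than shut.
Start: joints at [67.609, 4.979, 10.078, 95.1, 0, 90], TCP at [0.21, 0.509, 0.231] pointing down, gripper open.
Joint ranges: [-179.16, 179.16], [-48.56, 103.87], [-65.8, 70.77], [-126.05, 130.52], [-82.76, 87.17], [-180, 180]. Speed limits (degrees/s): [127.2, 127.2, 147.25, 180, 180, 180].

INTERFACE

Orientations are given as [roll, pitch, yaw] about the fixed x, y, z axes, in that order (R = Rz(yaw) Ry(pitch) Rx(roll)).
In Python, from workcell import bot gives the robot as it stands.
- The arm moves only by the tool play_rows, never from a script. Its argument "steps" is a list that holds one entry, the list of rows, each a list of 4 numbers: the shift along the tool's x, y, z in m, then the turn about the tool's z in rad. In form: [[[tx, ty, tz, yaw], ...]]. A call has exactly 5 rows; each row shifts and turns the commanded pose from where the row before left it, along the tool's axes as they then stand; what a row does not reach is not made up. A row lasts 1/12 s, in which the tool goes at most 41.7 mm and 7.16 degrees, less where a joint would pass 70% of its speed; a pose out of reach is approached as far as the arm can. A call is refused whole if a number of a shift passes 0.0417 or a number of a turn 0.125, either way. A call with a gripper value outside its range is refused whole. "gripper" is the finger opening in m, from 0 to 0.0854, set as the call begins (left out, the last holds). The fingers move at their own pace and stop on an object; "squeeze" is the grip in N (left out, the last holds). Time passes only in rows, so rows that do not move let the fingers close, or fill a call up. It gives the time, the measured TCP pose, the force, the opening and the grip force at its end, in the units of the state.
- bot.get_obs(): the state, without advancing time (a new reading comes with each control period).
- bot.camera(name): name is "scene" or "top"; returns a dict with "img" (480x640x3 uint8, blue, green, red), "vfov" (degrees; the focal length in pixels is half the picture's height over the tangent of half this angle, whatever the lens; pixels are square), "cx", "cy" (the principal point, pixels), "D" ([k1, k2, p1, p2, k3] as OpenCV has them; the pictures are not rectified), "xyz" and "attitude" of the camera in the world. Camera axes: x right, y down, z forward; pixel columns grow to the right and rows downward; lengths in m; the calibration is good to about 2 mm. A picture is of the moment at which its call begins. There is no depth.
- bot.job_done(): hands the job in; it is judged then, once.
The state is a dict: "time": time; "q": joint angles; "qd": joint speeds; "joint_efforts": joint torques, N m; "ee_pos": TCP position; "tcp_rot": TCP orientation; "wrist_force": force on the tool from outside, world axes, zero at the start; "torque": the same for the moment, N m; "opening": finger opening in m; "grasp_force": force on a finger pad.
Only numpy, scipy, OpenCV 4.12 (cv2) and the standard library are available. Lean on these libraries where they do the work, as an engineer would, in place of code of your own. Each camera call takes 0.05 s, during which the arm holds its last target. There are 200 camera calls.

## Working session

There is one attempt and no reset: what is moved stays moved. The work goes in short steps, Python scripts to look and compute and a tool call to move; the robot and the scene stay as the last step left them, time stands still between calls to the robot, and variables do not carry over. Pictures are saved under pics/ and viewed, at most 10 in all, crops included, and the job is handed in when it is done.

Besides the shell and the picture viewer there is one more tool, called after "Emit:" as name(argument=value, ...), one argument or row to a line, values as JSON. play_rows: Moves the arm, as the interface text tells. Its arguments: {"type":"object","properties":{"steps":{"type":"array","items":{"type":"array","items":{"type":"array","items":{"type":"number"}}}},"gripper":{"type":"number"},"squeeze":{"type":"number"}},"required":["steps"]}

```bash
mkdir -p pics
cat > h.py <<'E'
import numpy as np, cv2, json
from scipy.spatial.transform import Rotation as R
def cam(c):
    f=240/np.tan(np.radians(c["vfov"])/2)
    K=np.array([[f,0,c["cx"]],[0,f,c["cy"]],[0,0,1.]])
    a=np.array(c["attitude"],float)
    Rc=a if a.shape==(3,3) else R.from_euler('xyz',a,degrees=True).as_matrix()
    return K,np.array(c["D"],float),Rc,np.array(c["xyz"],float)
def ray(c,uv,z):
    K,D,Rc,t=cam(c)
    p=cv2.undistortPoints(np.array(uv,float).reshape(-1,1,2),K,D).reshape(-1,2)
    d=np.c_[p,np.ones(len(p))]@Rc.T
    return t+d*((z-t[2])/d[:,2])[:,None]
def proj(c,P):
    K,D,Rc,t=cam(c)
    return cv2.projectPoints((np.array(P,float).reshape(-1,3)-t)@Rc,np.zeros(3),np.zeros(3),K,D)[0].reshape(-1,2)
E
python3 - <<'E'
from workcell import bot
import cv2,pickle
for n in("scene","top"):
    c=bot.camera(n); cv2.imwrite(f"pics/{n}0.png",c["img"]); pickle.dump(c,open(n+"0.pkl","wb"))
    print({k:v for k,v in c.items() if k!="img"})
print(bot.get_obs())
E
```

```text
{'vfov': 56.92718287024734, 'cx': 315.505460568731, 'cy': 242.48735736321382, 'D': array([-0.05318432,  0.        ,  0.        ,  0.        ,  0.        ]), 'xyz': array([1.46262683, 0.17073972, 0.66624853]), 'attitude': array([-123.20555225,   -0.41456048,  100.99993198])}
{'vfov': 48.51858922111906, 'cx': 308.50868984202435, 'cy': 233.65628739168244, 'D': array([0.00024681, 0.        , 0.        , 0.        , 0.        ]), 'xyz': array([0.35974162, 0.02520984, 1.28407596]), 'attitude': array([-170.19357463,   -1.41530069,  -88.33021305])}
{'time': 0.1, 'q': array([6.76111099e+01, 5.00853050e+00, 1.00389028e+01, 9.50982033e+01,
       2.87604842e-04, 9.00002041e+01]), 'qd': array([-0.11348519, -0.10335016,  0.02680474,  0.0415099 ,  0.0039038 ,
       -0.0696693 ]), 'joint_efforts': array([-7.80361079e-04, -5.21559477e+01,  4.65653658e+01,  1.60062534e-02,
        1.57180585e-05,  1.00747280e-05]), 'ee_pos': array([0.20941435, 0.50836081, 0.23064755]), 'tcp_rot': array([-1.79932169e+02, -2.87363022e-04,  1.57610905e+02]), 'wrist_force': array([-0.46169443, -0.76899849,  0.4391703 ]), 'torque': array([ 0.00456028,  0.04124624, -0.00863216]), 'grasp_force': 0.0, 'opening': 0.08566561488093143}
```

View pics/top0.png

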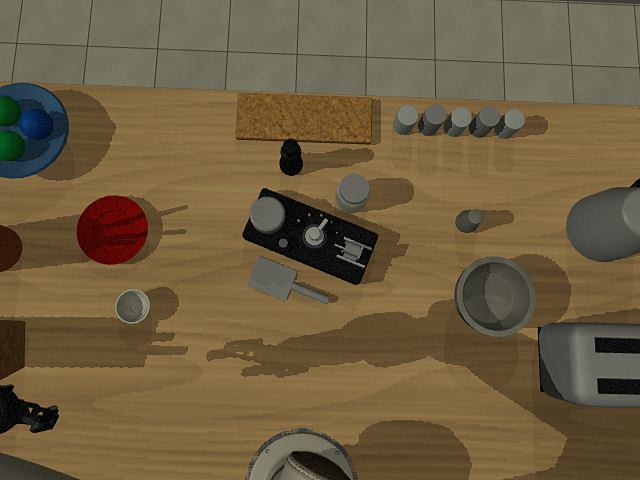

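View pics/scene0.png

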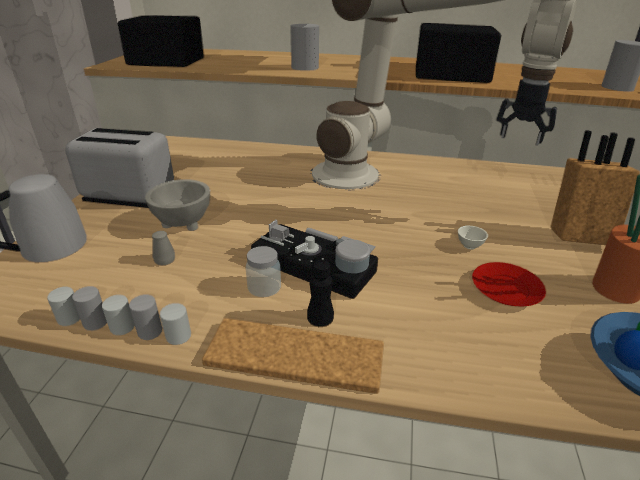

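The top picture shows the grinder with its knob near (315,236), lock near (352,252), cup at (267,215), jar at (352,192) and scraper at (285,282). I'll zoom in on the deck next.

Run:
```python
import pickle,cv2
c=pickle.load(open("top0.pkl","rb"))
im=c["img"][175:295,235:395]; im=cv2.resize(im,None,fx=5,fy=5,interpolation=cv2.INTER_CUBIC)
im=cv2.convertScaleAbs(im,alpha=1.3,beta=20)
cv2.imwrite("pics/top0z.png",im)
```

```text
(no output)
```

View pics/top0z.png

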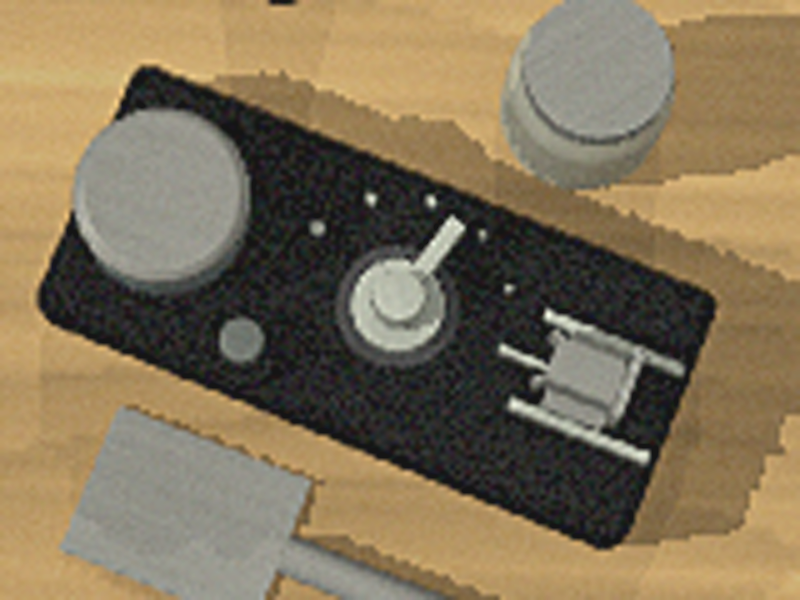

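```bash
cat > fit.py <<'E'
from h import *; import pickle
from scipy.optimize import least_squares
c=pickle.load(open("top0.pkl","rb"))
z=lambda p:np.array([235,175])+(np.array(p)+.5)/5-.5
own=np.array([[0,0,.082],[0,.118,.096],[.0225,-.065,.055],[.0225,-.135,.055],[-.0225,-.065,.055],[-.0225,-.135,.055],[0,-.051,.052],[-.045,.06,.068]])
uv=z([(401,294),(164,196),(550,316),(683,369),(513,404),(648,458),(500,350),(241,340)])
def W(p,o):
    o=np.atleast_2d(o); cs,s=np.cos(p[2]),np.sin(p[2])
    return np.c_[p[0]+cs*o[:,0]-s*o[:,1],p[1]+s*o[:,0]+cs*o[:,1],o[:,2]]
h0=ray(c,uv[:2],.09); d=h0[1]-h0[0]
p0=[h0[0,0],h0[0,1],np.arctan2(-d[0],d[1])]
r=least_squares(lambda p:(proj(c,W(p,own))-uv).ravel(),p0)
p=r.x
if __name__=="__main__":
    print(p,np.degrees(p[2]));print((proj(c,W(p,own))-uv).round(2).tolist())
    def toown(w): 
        cs,s=np.cos(p[2]),np.sin(p[2]); d=w[:,:2]-p[:2]; return np.c_[cs*d[:,0]+s*d[:,1],-s*d[:,0]+cs*d[:,1]]
    n=toown(ray(c,z([(458,222)]),.074))[0]; print("nose",n,np.hypot(*n),"knob",np.arctan2(n[0],-n[1]))
    # plate top rear edge ends (z .0925)
    print("plate",toown(ray(c,z([(643,358),(622,425)]),.0925)))
    print("scraper",ray(c,z([(126,408),(310,482),(65,548),(283,555),(400,590)]),.004), "jar",ray(c,z([(598,70)]),.095))
    print("mouth L/R",toown(ray(c,z([(555,338),(535,385)]),.08)))
    for n_,o in dict(back=[0,-.115,.09],mark=[0,-.064,.05]).items(): print(n_,W(p,o))
E
python3 fit.py
```

```text
[ 0.56833582 -0.01314442 -0.35724161] -20.468436334304013
[[0.13, 0.48], [-0.3, -0.43], [-0.8, -0.31], [0.4, 0.33], [-0.47, -0.29], [0.49, 0.27], [0.02, -0.38], [0.52, 0.32]]
nose [ 0.04381406 -0.0108163 ] 0.04512942061898899 knob 1.3287673022670023
plate [[ 0.01359592 -0.11225135]
 [-0.01854724 -0.11448269]]
scraper [[ 0.52268955  0.11612666  0.004     ]
 [ 0.48965802  0.02607221  0.004     ]
 [ 0.45428042  0.1422424   0.004     ]
 [ 0.4541679   0.03785362  0.004     ]
 [ 0.43918155 -0.0187131   0.004     ]] jar [[ 0.6749811  -0.10039829  0.095     ]]
mouth L/R [[ 0.00918892 -0.07226764]
 [-0.01453278 -0.07174987]]
back [[ 0.52812132 -0.12088389  0.09      ]]
mark [[ 0.54595558 -0.07310377  0.05      ]]
```

Emit:
play_rows(
  steps=[
    [[-0.028, -0.0175, 0, 0], [-0.028, -0.0175, 0, 0], [-0.028, -0.0175, 0, 0], [-0.028, -0.0175, 0, 0], [-0.028, -0.0175, 0, 0]],
  ],
  gripper=0.02,
)

```text
time: 0.52
ee_pos: [0.3061, 0.3729, 0.2309]
tcp_rot: [-180.0, -0.0, 157.6]
wrist_force: [0.2, 0.1, -0.5]
opening: 0.0256
grasp_force: 0.0
```

Emit:
play_rows(
  steps=[
    [[-0.028, -0.0175, 0, 0], [-0.028, -0.0175, 0, 0], [-0.028, -0.0175, 0, 0], [-0.028, -0.0175, 0, 0], [-0.028, -0.0175, 0, 0]],
  ],
)

```text
time: 0.93
ee_pos: [0.4023, 0.2385, 0.2311]
tcp_rot: [-180.0, -0.0, 157.6]
wrist_force: [0.8, 0.2, 0.4]
opening: 0.0198
grasp_force: 0.0
```

Emit:
play_rows(
  steps=[
    [[-0.028, -0.0175, 0, 0], [-0.028, -0.0175, 0, 0], [-0.028, -0.0175, 0, 0], [-0.028, -0.0175, 0, 0], [-0.028, -0.0175, 0, 0]],
  ],
)

```text
time: 1.35
ee_pos: [0.4984, 0.1042, 0.231]
tcp_rot: [-180.0, -0.0, 157.6]
wrist_force: [0.0, 0.3, 0.9]
opening: 0.0201
grasp_force: 0.0
```

Emit:
play_rows(
  steps=[
    [[-0.028, -0.0175, 0, 0], [-0.028, -0.0175, 0, 0], [-0.028, -0.0175, 0, 0], [-0.028, -0.0175, 0, 0], [0, 0, 0, 0]],
  ],
)

```text
time: 1.77
ee_pos: [0.5768, -0.0056, 0.2295]
tcp_rot: [-179.9, -0.0, 157.4]
wrist_force: [0.4, -0.3, -0.4]
opening: 0.0202
grasp_force: 0.0
```

```bash
cat > go.py <<'E'
import sys; from fit import *; from workcell import bot
# usage: go.py ownx owny z yaw_own_deg(0: tool x = own +y)
def tgt(ox,oy,z,yo):
    o=bot.get_obs(); e=np.array(o["ee_pos"]); w=W(p,[ox,oy,z])[0]; d=w-e
    M=R.from_euler('xyz',o["tcp_rot"],degrees=True).as_matrix()
    psi=o["tcp_rot"][2]; want=90+np.degrees(p[2])+yo
    dy=(want-psi+180)%360-180
    cs,s=np.cos(p[2]),np.sin(p[2]); b=e[:2]-p[:2]
    print("t",round(o["time"],2),"own",np.round([cs*b[0]+s*b[1],-s*b[0]+cs*b[1]],4),"z",e[2].round(4),"open",o["opening"].__round__(4),"F",np.round(o["wrist_force"],1),"rot",np.round(o["tcp_rot"],2))
    print("tool shift",(M.T@d).round(4),"turn(tool z) rad",round(-np.radians(dy),4))
tgt(*map(float,sys.argv[1:5]))
E
python3 go.py .035 -.0086 .231 76.1
```

```text
t 1.77 own [0.0053 0.01  ] z 0.2295 open 0.0202 F [ 0.4 -0.3 -0.4] rot [-1.7991e+02 -5.0000e-02  1.5741e+02]
tool shift [-0.0304 -0.0175 -0.0015] turn(tool z) rad 0.2055
```

Emit:
play_rows(
  steps=[
    [[-0.0304, -0.0175, 0, 0], [0, 0, 0, 0.103], [0, 0, 0.03, 0.103], [0, 0, 0.03, 0], [0, 0, 0.03, 0]],
  ],
  gripper=0.03,
)

```text
time: 2.18
ee_pos: [0.5962, -0.0294, 0.14]
tcp_rot: [180.0, 0.0, 145.7]
wrist_force: [0.2, -0.2, -0.1]
opening: 0.0301
grasp_force: 0.0
```

Emit:
play_rows(
  steps=[
    [[0, 0, 0.02, 0], [0, 0, 0.01, 0], [0, 0, 0, 0], [0, 0, 0, 0], [0, 0, 0, 0]],
  ],
)

```text
time: 2.6
ee_pos: [0.5969, -0.0292, 0.1131]
tcp_rot: [179.9, 0.1, 145.8]
wrist_force: [-0.1, -0.3, 1.1]
opening: 0.0301
grasp_force: 0.0
```

```bash
python3 go.py .035 -.0086 .062 76.1
python3 - <<'E'
from workcell import bot
import cv2,numpy as np,pickle
c=bot.camera("top");pickle.dump(c,open("top1.pkl","wb"));a=cv2.resize(c["img"][195:275,265:385],(600,400),interpolation=cv2.INTER_CUBIC)
d=bot.camera("scene");pickle.dump(d,open("scene1.pkl","wb"));b=cv2.resize(d["img"][205:285,240:400],(400,200))
b=cv2.resize(d["img"][190:300,235:385],(750,550),interpolation=cv2.INTER_CUBIC)
cv2.imwrite("pics/s1.png",b);cv2.imwrite("pics/t1.png",a)
E
```

```text
t 2.6 own [ 0.0324 -0.0051] z 0.1131 open 0.0301 F [-0.1 -0.3  1.1] rot [1.7993e+02 1.1000e-01 1.4581e+02]
tool shift [-0.0032 -0.0029  0.0511] turn(tool z) rad 0.0031
```

View pics/s1.png

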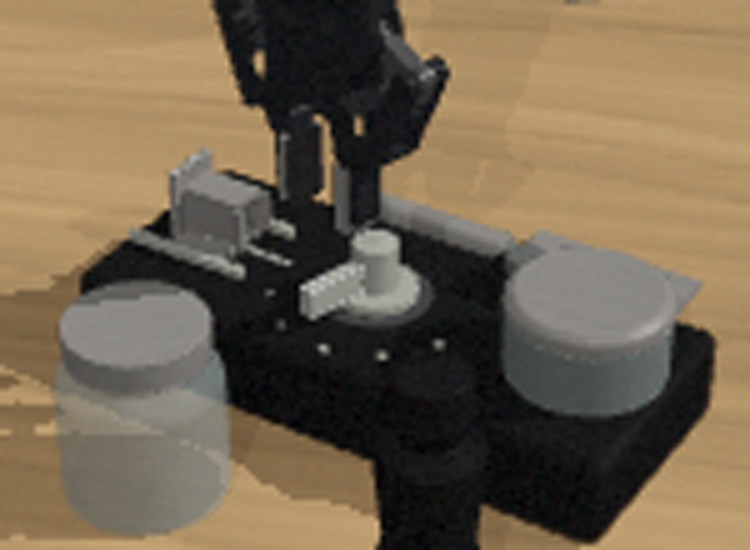

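The scene crop shows the knob hub top at (377,240) and the nose end near (320,283), with the open fingers above and behind it. I'll cross-check the fit with this camera.

Run:
```python
from fit import *
d=pickle.load(open("scene1.pkl","rb"))
f=lambda q:(((q-[235,190])+.5)*5-.5).round(0).tolist()
own=np.array([[0,0,.082],[0,.118,.096],[.0225,-.065,.055],[.0225,-.135,.055],[-.0225,-.065,.055],[0,-.051,.052]])
print(f(proj(d,W(p,own))))
for a in(1.2,1.25,1.3,1.35,1.4):print(a,f(proj(d,W(p,[.046*np.sin(a),-.046*np.cos(a),.074]))))
print(f(proj(d,W(p,[[.016,-.115,.0925],[-.016,-.115,.0925]]))))
```

```text
[[376.0, 242.0], [592.0, 289.0], [242.0, 270.0], [131.0, 231.0], [292.0, 230.0], [291.0, 263.0]]
1.2 [[299.0, 286.0]]
1.25 [[302.0, 288.0]]
1.3 [[305.0, 290.0]]
1.35 [[308.0, 292.0]]
1.4 [[312.0, 294.0]]
[[166.0, 173.0], [203.0, 146.0]]
```

Emit:
play_rows(
  steps=[
    [[-0.003, -0.0025, 0, 0], [0, 0, 0.015, 0], [0, 0, 0.015, 0], [0, 0, 0.015, 0], [0, 0, 0.004, 0]],
  ],
)

```text
time: 3.12
ee_pos: [0.5966, -0.0333, 0.0605]
tcp_rot: [-179.9, -0.1, 145.8]
wrist_force: [0.1, 0.2, 0.2]
opening: 0.0303
grasp_force: 0.0
```

```bash
python3 go.py .035 -.0086 .062 76.1
```

```text
t 3.12 own [ 0.0335 -0.009 ] z 0.0605 open 0.0303 F [0.1 0.2 0.2] rot [-1.7994e+02 -1.0000e-01  1.4580e+02]
tool shift [-0.0014  0.0007 -0.0015] turn(tool z) rad 0.0029
```

Emit:
play_rows(
  steps=[
    [[0, 0, 0, 0], [0, 0, 0, 0], [-0.001, 0, 0, 0], [0, -0.0015, 0, 0], [0, -0.0015, 0, 0]],
  ],
  gripper=0.016,
)

```text
time: 3.53
ee_pos: [0.5968, -0.0362, 0.0632]
tcp_rot: [180.0, 0.1, 145.8]
wrist_force: [-0.0, 0.4, 0.3]
opening: 0.0158
grasp_force: 0.0
```

Emit:
play_rows(
  steps=[
    [[0.0002, -0.0036, 0, 0.1], [0.0002, -0.0036, 0, 0.1], [0.0002, -0.0036, 0, 0.1], [0.0002, -0.0036, 0, 0.1], [0.0002, -0.0036, 0, 0.1]],
  ],
)

```text
time: 3.95
ee_pos: [0.5834, -0.0475, 0.063]
tcp_rot: [179.9, -0.0, 116.9]
wrist_force: [1.6, 3.6, 0.7]
opening: 0.0158
grasp_force: 1.6
```

```bash
python3 go.py .0262 -.0239 .062 47.6
```

```text
t 3.95 own [ 0.0261 -0.0269] z 0.063 open 0.0158 F [1.6 3.6 0.7] rot [ 1.7989e+02 -2.0000e-02  1.1690e+02]
tool shift [0.0019 0.0023 0.001 ] turn(tool z) rad -0.004
```

Emit:
play_rows(
  steps=[
    [[0.0004, -0.0036, 0, 0.1], [0.0004, -0.0036, 0, 0.1], [0.0004, -0.0036, 0, 0.1], [0.0004, -0.0036, 0, 0.1], [0.0004, -0.0036, 0, 0.1]],
  ],
)

```text
time: 4.37
ee_pos: [0.5659, -0.0506, 0.063]
tcp_rot: [179.9, -0.0, 88.2]
wrist_force: [3.2, 1.7, 0.4]
opening: 0.0161
grasp_force: 1.6
```

```bash
python3 go.py -.0035 -.036 .062 0
```

```text
t 4.37 own [ 0.0108 -0.0359] z 0.063 open 0.0161 F [3.2 1.7 0.4] rot [ 1.7988e+02 -4.0000e-02  8.8240e+01]
tool shift [ 0.0045 -0.0136  0.001 ] turn(tool z) rad 0.3266
```

Emit:
play_rows(
  steps=[
    [[0.0006, -0.0031, 0, 0.08], [0.0006, -0.0031, 0, 0.08], [0.0004, -0.0031, 0, 0.08], [0.0003, -0.0031, 0, 0.08], [0, 0, 0, 0.005]],
  ],
)

```text
time: 4.78
ee_pos: [0.5535, -0.0475, 0.063]
tcp_rot: [179.9, 0.0, 69.7]
wrist_force: [2.1, -0.4, 0.4]
opening: 0.0162
grasp_force: 0.6
```

```bash
python3 go.py -.0035 -.036 .062 0
```

```text
t 4.78 own [-0.0019 -0.0373] z 0.063 open 0.0162 F [ 2.1 -0.4  0.4] rot [1.7991e+02 1.0000e-02 6.9670e+01]
tool shift [ 0.0013 -0.0016  0.001 ] turn(tool z) rad 0.0024
```

Emit:
play_rows(
  steps=[
    [[0, -0.0008, 0, 0], [0, -0.0008, 0, 0], [0, 0, 0, 0], [0, 0.0015, 0, 0], [0, 0.0015, 0, 0]],
  ],
)

```text
time: 5.2
ee_pos: [0.5543, -0.0474, 0.0621]
tcp_rot: [-179.9, -0.0, 69.9]
wrist_force: [0.5, -0.4, 0.2]
opening: 0.0161
grasp_force: 0.0
```

Emit:
play_rows(
  steps=[
    [[0, 0, -0.02, 0], [0, 0, -0.02, 0], [0, 0, -0.02, 0], [-0.03, 0, -0.02, 0], [-0.03, 0, 0, 0]],
  ],
)

```text
time: 5.62
ee_pos: [0.5352, -0.1036, 0.146]
tcp_rot: [179.8, -0.1, 70.1]
wrist_force: [1.3, -0.8, 0.5]
opening: 0.0162
grasp_force: 0.0
```

Emit:
play_rows(
  steps=[
    [[-0.035, 0, 0, 0], [-0.035, 0, 0, 0], [-0.03, 0, 0, 0], [-0.03, 0, 0, 0], [0, 0, 0, 0]],
  ],
  gripper=0,
)

```text
time: 6.03
ee_pos: [0.4875, -0.2295, 0.1419]
tcp_rot: [-179.9, 0.0, 69.7]
wrist_force: [-1.0, 0.2, 0.2]
opening: -0.0001
grasp_force: 0.0
```

```bash
python3 go.py 0 -.140 .078 0
python3 - <<'E'
from workcell import bot
import cv2,numpy as np,pickle
c=bot.camera("top");pickle.dump(c,open("top2.pkl","wb"));a=cv2.resize(c["img"][205:275,280:385],None,fx=7,fy=7,interpolation=cv2.INTER_CUBIC)
d=bot.camera("scene");pickle.dump(d,open("scene2.pkl","wb"))
b=cv2.resize(d["img"][205:265,255:345],None,fx=8,fy=8,interpolation=cv2.INTER_CUBIC)
cv2.imwrite("pics/s2.png",b);cv2.imwrite("pics/t2.png",a)
E
```

```text
t 6.03 own [-1.00e-04 -2.31e-01] z 0.1419 open -0.0001 F [-1.   0.2  0.2] rot [-1.7994e+02  4.0000e-02  6.9720e+01]
tool shift [0.091  0.0004 0.0638] turn(tool z) rad 0.0033
```

View pics/t2.png

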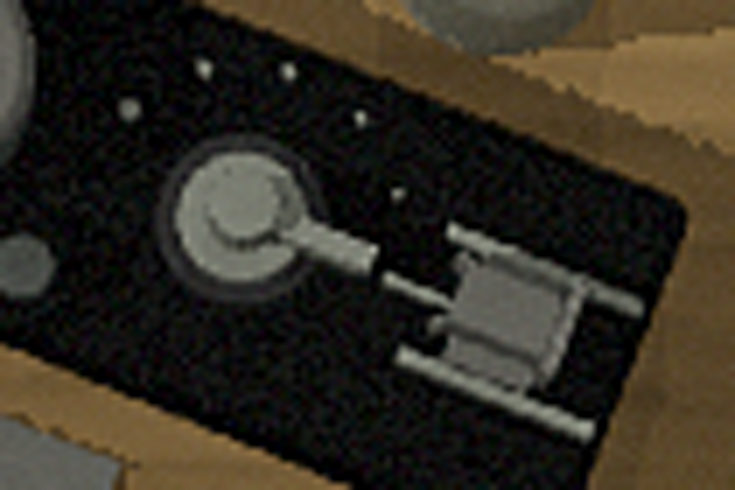

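View pics/s2.png

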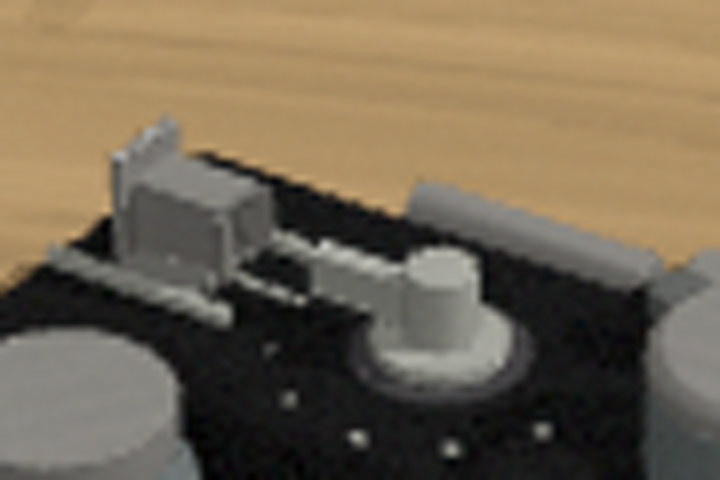

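The top crop (7x) shows the nose nearly along the mark: hub top (243,207), nose tip near (374,257), mark from (386,280) to (445,300).

Run:
```python
from fit import *
c=pickle.load(open("top2.pkl","rb"));d=pickle.load(open("scene2.pkl","rb"))
f=lambda q:(((q-[280,205])+.5)*7-.5).round(0).tolist()
g=lambda q:(((q-[255,205])+.5)*8-.5).round(0).tolist()
own=np.array([[0,0,.082],[0,-.051,.052],[.0225,-.065,.055],[-.0225,-.065,.055]])
print(f(proj(c,W(p,own))));print(g(proj(d,W(p,own))))
for a in(-.1,-.05,0,.05,.1,.15):
  s,k=np.sin(a),np.cos(a)
  P=[W(p,[r*s+w*k,-r*k+w*s,.074])[0] for r,w in((.046,.0045),(.046,-.0045),(.014,.0045),(.014,-.0045))]
  print(a,f(proj(c,P)),g(proj(d,P[:2])))
```

```text
[[247.0, 205.0], [385.0, 278.0], [450.0, 230.0], [400.0, 354.0]]
[[441.0, 267.0], [305.0, 300.0], [228.0, 313.0], [308.0, 248.0]]
-0.1 [[377.0, 262.0], [364.0, 286.0], [291.0, 217.0], [278.0, 241.0]] [[317.0, 246.0], [335.0, 234.0]]
-0.05 [[379.0, 256.0], [368.0, 280.0], [291.0, 215.0], [279.0, 239.0]] [[313.0, 249.0], [330.0, 237.0]]
0 [[381.0, 249.0], [371.0, 274.0], [291.0, 213.0], [281.0, 238.0]] [[309.0, 253.0], [325.0, 240.0]]
0.05 [[383.0, 243.0], [374.0, 268.0], [291.0, 211.0], [282.0, 236.0]] [[306.0, 256.0], [320.0, 243.0]]
0.1 [[384.0, 236.0], [377.0, 262.0], [291.0, 208.0], [284.0, 234.0]] [[303.0, 260.0], [316.0, 246.0]]
0.15 [[385.0, 229.0], [379.0, 255.0], [291.0, 206.0], [285.0, 232.0]] [[300.0, 264.0], [312.0, 250.0]]
```

Emit:
play_rows(
  steps=[
    [[0.033, 0, 0, 0], [0.033, 0, 0.01, 0], [0, 0, 0.02, 0], [0, 0, 0.02, 0], [0, 0, 0.018, 0]],
  ],
)

```text
time: 6.55
ee_pos: [0.5123, -0.1619, 0.0731]
tcp_rot: [-180.0, -0.0, 70.1]
wrist_force: [-0.0, -1.0, -0.7]
opening: 0.0001
grasp_force: 0.0
```

Emit:
play_rows(
  steps=[
    [[0.006, 0, 0, 0], [0.006, 0, 0, 0], [0.006, 0, 0, 0], [0, 0, 0, 0], [0, 0, 0, 0]],
  ],
)

```text
time: 6.97
ee_pos: [0.519, -0.1467, 0.0756]
tcp_rot: [179.9, -0.0, 70.0]
wrist_force: [-0.7, 0.1, -0.2]
opening: 0.0
grasp_force: 0.0
```

```bash
python3 go.py 0 -.126 .072 0
```

```text
t 6.97 own [ 0.0005 -0.1424] z 0.0756 open 0.0 F [-0.7  0.1 -0.2] rot [ 1.799e+02 -1.000e-02  6.995e+01]
tool shift [ 0.0164 -0.0003  0.0036] turn(tool z) rad 0.0073
```

Emit:
play_rows(
  steps=[
    [[0.004, 0, 0.003, 0.007], [0.004, 0, 0, 0], [0.004, 0, 0, 0], [0.004, 0, 0, 0], [0.004, 0, 0, 0]],
  ],
)

```text
time: 7.38
ee_pos: [0.5252, -0.1282, 0.0714]
tcp_rot: [180.0, 0.0, 69.5]
wrist_force: [-1.2, -2.2, 1.0]
opening: -0.0
grasp_force: 1.6
```

Emit:
play_rows(
  steps=[
    [[0.003, 0, 0, 0], [0.003, 0, 0, 0], [0.003, 0, 0, 0], [0.003, 0, 0, 0], [0.003, 0, 0, 0]],
  ],
)

```text
time: 7.8
ee_pos: [0.5305, -0.1142, 0.0714]
tcp_rot: [180.0, 0.0, 69.5]
wrist_force: [-2.2, -2.7, 0.4]
opening: -0.0003
grasp_force: 1.6
```

Emit:
play_rows(
  steps=[
    [[0.003, 0, 0, 0], [0.003, 0, 0, 0], [0.003, 0, 0, 0], [0.002, 0, 0, 0], [0.002, 0, 0, 0]],
  ],
)

```text
time: 8.22
ee_pos: [0.5351, -0.1019, 0.0713]
tcp_rot: [180.0, 0.0, 69.5]
wrist_force: [-1.6, -4.2, 0.8]
opening: 0.0001
grasp_force: 1.5
```

```bash
python3 go.py 0 -.078 .072 0
```

```text
t 8.22 own [-0.0001 -0.0948] z 0.0713 open 0.0001 F [-1.6 -4.2  0.8] rot [179.99   0.    69.5 ]
tool shift [ 0.0168  0.0001 -0.0007] turn(tool z) rad -0.0006
```

Emit:
play_rows(
  steps=[
    [[0.0025, 0, 0, 0], [0.0025, 0, 0, 0], [0.0025, 0, 0, 0], [0.0025, 0, 0, 0], [0.0015, 0, 0, 0]],
  ],
)

```text
time: 8.63
ee_pos: [0.5392, -0.0911, 0.0713]
tcp_rot: [180.0, -0.0, 69.5]
wrist_force: [-0.0, -3.2, 1.9]
opening: 0.0002
grasp_force: 1.5
```

Emit:
play_rows(
  steps=[
    [[0.0005, 0, 0, 0], [0.0005, 0, 0, 0], [0.0005, 0, 0, 0], [0.0005, 0, 0, 0], [0.0005, 0, 0, 0]],
  ],
)

```text
time: 9.05
ee_pos: [0.5399, -0.0891, 0.0713]
tcp_rot: [180.0, -0.0, 69.5]
wrist_force: [-0.9, -2.9, 2.1]
opening: -0.0002
grasp_force: 1.5
```

```bash
python3 go.py 0 -.078 .072 0
```

```text
t 9.05 own [-0.0001 -0.0811] z 0.0713 open -0.0002 F [-0.9 -2.9  2.1] rot [179.99  -0.    69.48]
tool shift [ 0.0031  0.0001 -0.0007] turn(tool z) rad -0.0009
```

Emit:
play_rows(
  steps=[
    [[0.0003, 0, 0, 0], [0.0003, 0, 0, 0], [0.0003, 0, 0, 0], [0.0003, 0, 0, 0], [0, 0, 0, 0]],
  ],
)

```text
time: 9.47
ee_pos: [0.5403, -0.0879, 0.0713]
tcp_rot: [-180.0, -0.0, 69.5]
wrist_force: [1.0, -3.2, 1.2]
opening: 0.0001
grasp_force: 1.3
```

Emit:
play_rows(
  steps=[
    [[0.0002, 0, 0, 0], [0.0002, 0, 0, 0], [0.0002, 0, 0, 0], [0.0002, 0, 0, 0], [0, 0, 0, 0]],
  ],
)

```text
time: 9.88
ee_pos: [0.5406, -0.0871, 0.0713]
tcp_rot: [-180.0, -0.0, 69.5]
wrist_force: [0.6, -3.9, 1.4]
opening: -0.0002
grasp_force: 1.4
```

Emit:
play_rows(
  steps=[
    [[0.0002, 0, 0, 0], [0.0002, 0, 0, 0], [0.0002, 0, 0, 0], [0.0002, 0, 0, 0], [0, 0, 0, 0]],
  ],
)

```text
time: 10.3
ee_pos: [0.5408, -0.0864, 0.0713]
tcp_rot: [-180.0, 0.0, 69.5]
wrist_force: [-0.6, -3.7, 1.6]
opening: 0.0004
grasp_force: 1.4
```

Emit:
play_rows(
  steps=[
    [[0.0002, 0, 0, 0], [0.0002, 0, 0, 0], [0.0002, 0, 0, 0], [0.0002, 0, 0, 0], [0, 0, 0, 0]],
  ],
)

```text
time: 10.72
ee_pos: [0.5411, -0.0856, 0.0713]
tcp_rot: [-180.0, -0.0, 69.5]
wrist_force: [0.1, -3.7, 1.2]
opening: 0.0
grasp_force: 1.4
```

Emit:
play_rows(
  steps=[
    [[0.0002, 0, 0, 0], [0.0002, 0, 0, 0], [0.0002, 0, 0, 0], [0.0002, 0, 0, 0], [0, 0, 0, 0]],
  ],
)

```text
time: 11.13
ee_pos: [0.5412, -0.0854, 0.0713]
tcp_rot: [180.0, 0.1, 69.5]
wrist_force: [-1.4, -6.2, 3.2]
opening: 0.0
grasp_force: 3.1
```

Emit:
play_rows(
  steps=[
    [[0.0002, 0, 0, 0], [0.0002, 0, 0, 0], [0.0001, 0, 0, 0], [0, 0, 0, 0], [0, 0, 0, 0]],
  ],
)

```text
time: 11.55
ee_pos: [0.5412, -0.0854, 0.0713]
tcp_rot: [180.0, 0.1, 69.4]
wrist_force: [-3.6, -7.4, 2.5]
opening: 0.0001
grasp_force: 4.4
```

Emit:
play_rows(
  steps=[
    [[0.0003, 0, 0, 0], [0.0003, 0, 0, 0], [0.0002, 0, 0, 0], [0.0002, 0, 0, 0], [0, 0, 0, 0]],
  ],
)

```text
time: 11.97
ee_pos: [0.5413, -0.0853, 0.0714]
tcp_rot: [180.0, 0.2, 69.4]
wrist_force: [-4.1, -13.4, 4.1]
opening: -0.0
grasp_force: 7.0
```

Emit:
play_rows(
  steps=[
    [[0.0002, 0, 0, 0], [0, 0, 0, 0], [0, 0, 0, 0], [0, 0, 0, 0], [0, 0, 0, 0]],
  ],
)

```text
time: 12.38
ee_pos: [0.5413, -0.0853, 0.0714]
tcp_rot: [180.0, 0.2, 69.4]
wrist_force: [-4.5, -14.0, 4.0]
opening: 0.0003
grasp_force: 7.4
```

Emit:
play_rows(
  steps=[
    [[0, 0, 0, 0], [0, 0, 0, 0], [0, 0, 0, 0], [0, 0, 0, 0], [0, 0, 0, 0]],
  ],
)

```text
time: 12.8
ee_pos: [0.5413, -0.0852, 0.0714]
tcp_rot: [180.0, 0.2, 69.4]
wrist_force: [-5.0, -14.2, 4.5]
opening: 0.0
grasp_force: 7.4
```

Emit:
play_rows(
  steps=[
    [[0, 0, 0, 0], [0, 0, 0, 0], [0, 0, 0, 0], [0, 0, 0, 0], [-0.001, 0, 0, 0]],
  ],
)

```text
time: 13.22
ee_pos: [0.5412, -0.0854, 0.0714]
tcp_rot: [180.0, 0.1, 69.4]
wrist_force: [-0.5, -5.1, 1.0]
opening: -0.0002
grasp_force: 2.8
```

Emit:
play_rows(
  steps=[
    [[-0.002, 0, 0, 0], [-0.005, 0, 0, 0], [-0.02, 0, 0, 0], [-0.03, 0, -0.01, 0], [-0.03, 0, -0.03, 0]],
  ],
)

```text
time: 13.63
ee_pos: [0.509, -0.1646, 0.107]
tcp_rot: [-179.6, -0.0, 69.6]
wrist_force: [0.6, 0.3, 0.1]
opening: 0.0003
grasp_force: 0.0
```

Emit:
play_rows(
  steps=[
    [[-0.02, 0, -0.03, 0], [-0.02, 0, -0.02, 0], [0, 0, 0, 0], [0, 0, 0, 0], [0, 0, 0, 0]],
  ],
)

```text
time: 14.05
ee_pos: [0.4972, -0.2023, 0.1598]
tcp_rot: [-179.9, -0.0, 69.5]
wrist_force: [1.1, 0.4, 0.7]
opening: 0.0
grasp_force: 0.0
```

Run:
```python
from workcell import bot
import cv2,numpy as np
from fit import *
c=bot.camera("top");d=bot.camera("scene")
a=cv2.resize(c["img"][205:275,280:385],None,fx=5,fy=5,interpolation=cv2.INTER_CUBIC)
b=cv2.resize(d["img"][205:275,255:345],None,fx=5,fy=5,interpolation=cv2.INTER_CUBIC)[:, :275]
cv2.imwrite("pics/end.png",np.hstack([a,b]))
print((((proj(c,W(p,[[.016,-.067,.0925],[-.016,-.067,.0925]]))-[280,205])+.5)*5).round(0).tolist())
```

```text
[[328.0, 166.0], [302.0, 231.0]]
```

View pics/end.png

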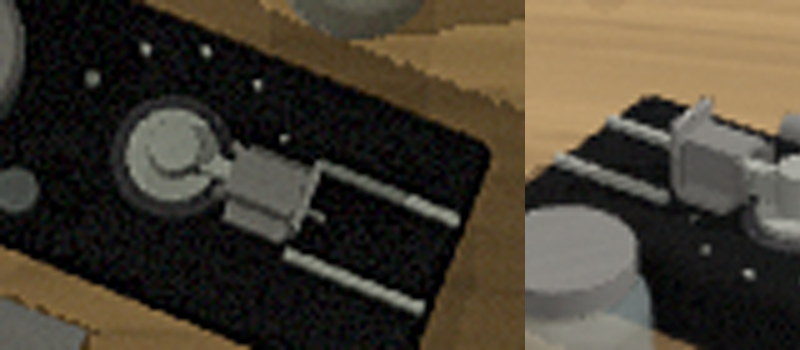

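The picture shows the nose inside the hood. The back plate's top edge, about (323,165) to (296,240), is where the home position predicts it.

```bash
python3 -c "
from workcell import bot
print(bot.job_done())"
```

```text
the job is handed in; nothing more can be done
None
```

The knob is on the mark within what the cameras can resolve, and the lock is over the nose and fully home. I held it pressed at about 14–15 N for roughly a second, and the job was handed in at about 14 s with the arm clear of everything.

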